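# Stand the paper-towel post in its sleeve and lower it a notch

## Task

The steel post of the paper-towel stand has been left leaning on the peg rack with its foot in the stand's flared mouth. Tip it upright so that it drops into the sleeve and comes to rest on the catch; then press the stand's thumb pad down until the post sinks to its lower stop, and let the pad spring back up so that the catch locks. Leave the teacup, measuring cup, squeezer, strainer and jar standing where they are.

Things in the scene. Friction and masses are not known exactly. Their poses are not given: they have to be found in the camera images.
- stand: paper-towel stand, fixed: dark round base 150 mm across, 12 mm thick, with an upright steel sleeve in its centre. Origin: centre of the base's underside, on the sleeve's axis; +y points to the peg rack, -y to the thumb pad. The bore is 34 mm across, its floor 16 mm above the counter. A catch pin enters the bore from -y, its top 60 mm above the counter: a post let in stops on it.
- mouth (a point): centre of the sleeve's flared mouth, on the sleeve's axis, 145 mm above the counter. From 115 to 145 mm above the counter the bore widens like a funnel from 34 mm to 78 mm (84 mm outside).
- post: steel post, a round bar 28 mm thick, 220 mm long, 0.25 kg, its foot tapered to 21 mm, with an 8 mm neck 28 to 54 mm above its foot. Origin: centre of the foot; z runs along it to the top. It starts leaning about 37 degrees towards the stand's +y: foot in the flared mouth about 108 mm up, shaft on the rack's bar. On the catch its foot is 60 mm above the counter; at the lower stop 16 mm, where the pin snaps into the neck.
- post_top (a point): centre of the post's top end, 220 mm from its foot. At the start it overhangs the rack's bar, about 130 mm out from the sleeve's axis and 280 mm above the counter. Pushed back over the sleeve, it swings up about the foot, rising to at most 320 mm; as it comes upright the foot drops down the bore on to the catch (top then 280 mm up).
- rack: light wooden peg rack, fixed, 170 mm wide: two posts carry a level bar 12 mm thick along the stand's x, its top 213 mm above the counter, 95 mm from the sleeve's axis. Four small pegs on the bar reach 231 mm above the counter; the steel post lies between the middle two (52 mm apart). Origin: on the counter, below the bar.
- pad (a point): centre of the top of the thumb pad, a black disc 34 mm across on the end of the catch lever, 110 mm from the sleeve's axis on the stand's -y side, 75 mm above the counter when up. Pressed straight down it travels 34 mm (and a few mm sideways); its spring takes about 1.5 N at first, 5 N fully down.
- catch (a joint): turn of the catch lever in rad: 0 with the pad up and the catch pin in the bore, 0.40 with the pad fully down. From about 0.3 the pin is clear of the bore and a post on it falls. The spring returns it when let go.
- teacup: white porcelain teacup, 84 mm across, 62 mm tall, with a side handle; stands loose within 0.2 m of the stand; origin at the centre of its underside
- jug: glass measuring cup, 92 mm across, 105 mm tall, with a side handle; loose, within 0.25 m of the stand; origin at the centre of its underside
- squeezer: flat wooden citrus squeezer lying on the counter, round head 66 mm across and 40 mm tall, handle 150 mm long; loose, on the stand's -x side; origin under the head
- strainer: stainless mesh strainer, bowl 104 mm across, 40 mm tall, with a 100 mm handle; loose, right of the stand; origin under the bowl
- jar: amber glass jar with a brass lid, 72 mm across, 100 mm tall; loose, right of the stand; origin at the centre of its underside
Mind the look-alikes: they are no part of the job. What is meant by the post is not purple, and is the smaller of those in its own colour.

How it is judged (in metres and radians):
On the way, in this order (a step that is already met when the one before it is completed fails the run):
1. the post stands upright in the sleeve, resting on the catch (angle between post's own z axis and vertical below 0.16 rad and horizontal distance between post and stand below 0.012 m and height (world z) of post between 0.052 and 0.068 m and linear speed of post below 0.05 m/s), for 0.2 s.
2. the thumb pad is pressed down (value of joint catch above 0.2 rad), for 0.02 s.
At the end, for the whole second after the job is handed in: The post stands in the sleeve within 0.12 rad of upright, its foot within 12 mm of the sleeve's axis and under 22 mm above the counter (its lower stop), at rest, and the catch is back within 0.08 rad of its up position (angle between post's own z axis and vertical below 0.12 rad and horizontal distance between post and stand below 0.012 m and height (world z) of post below 0.022 m and value of joint catch below 0.08 rad and linear speed of post below 0.02 m/s); the robot touches nothing.
It fails at once if the teacup is shifted by more than 30 mm (distance of teacup from where it was at the start of the episode above 0.03 m).
It fails at once if the measuring cup is shifted by more than 30 mm (distance of jug from where it was at the start of the episode above 0.03 m).
It fails at once if the squeezer is shifted by more than 30 mm (distance of squeezer from where it was at the start of the episode above 0.03 m).
It fails at once if the strainer is shifted by more than 30 mm (distance of strainer from where it was at the start of the episode above 0.03 m).
It fails at once if the jar is shifted by more than 30 mm (distance of jar from where it was at the start of the episode above 0.03 m).
It also fails if it takes over 45 s, if anything falls off the work surface, if the arm or the gripper's body presses on something with over 40 N, if the wrist force passes 120 N, or if a joint passes its speed limit or range.

## Robot

A 7-joint arm with a two-finger parallel gripper is mounted at the origin on the work surface. World frame = base frame: x ahead of the robot, y to its left, z up, the work surface at z = 0. Lengths are in mm, angles in rad, forces in N, time in s.
With the tool pointing down it reaches from about 400 to 875 mm from the base axis. Payload 4.4 kg.
Tool frame: the origin (TCP) lies at the very end of the fingers, on their centre line; the grasp point (between the pads) lies 19 mm behind it; z points along the fingers, y is the line along which they close (so a half turn about z gives the same grasp; the last joint's range is limited). The gripper opens to 85 mm and grips with 20 to 120 N. Pads are 22 mm wide; open, the fingers measure 114 mm over their backs; the gripper's body (76 mm by 85 mm) begins 54 mm behind the grasp point. The pads swing forward as they close: fully open they stand 13 mm farther back than shut.
Start: joints at [-1.181, 0.628, 0.038, 1.517, -0.027, 0.996, -0.02], TCP at [286.097, 583.666, 231.313] pointing down, gripper open.
Joint ranges: [-3.06, 3.06], [-0.37, 2.12], [-1.25, 1.32], [0.18, 2.47], [-1.1, 4.24], [0.23, 1.98], [-2.94, 2.94]. Speed limits (rad/s): [2.57, 2.57, 3.14, 3.14, 3.14, 3.14, 3.14].

## Interface

Orientations are given as [roll, pitch, yaw] about the fixed x, y, z axes, in that order (R = Rz(yaw) Ry(pitch) Rx(roll)).
In Python, from cell import ctrl gives the robot as it stands.
- The arm moves only by the tool step_arm, never from a script. Its argument "series" is a list that holds one entry, the list of rows, each a list of 7 numbers: the turn, a rotation vector about the tool's x, y, z as a fraction of full scale, then the shift along the tool's x, y, z as a fraction of full scale, then the closure, from 0 (fully open) to 1 (shut). In form: [[[ax, ay, az, tx, ty, tz, gripper], ...]]. A call has 1 to 12 rows; each row shifts and turns the commanded pose from where the row before left it, along the tool's axes as they then stand; what a row does not reach is not made up. Full scale, the value 1, is 150 mm for a shift and 45 degrees for a turn. A row lasts 1/10 s, in which the tool goes at most 50 mm and 8.59 degrees, less where a joint would pass 70% of its speed; a pose out of reach is approached as far as the arm can. A call with a number of a shift or a turn outside -1 to 1 is refused whole. A call with a gripper value outside its range is refused whole. The fingers move at their own pace and stop on an object; the grip force is fixed at half the most. Time passes only in rows, so rows that do not move let the fingers close. It gives the time, the measured TCP pose, the force, the opening and the grip force at its end, in the units of the state.
- ctrl.read_state(): the state, without advancing time (a new reading comes with each control period).
- ctrl.get_image(name): name is "scene" or "top" or "wrist"; returns a dict with "img" (384x512x3 uint8, red, green, blue), "fx", "fy", "cx", "cy" (pixels), "R" (3x3) and "t" (3): a world point X has camera coordinates R X + t. Camera axes: x right, y down, z forward; pixel columns grow to the right and rows downward; lengths in mm; the calibration is good to about 2 mm. A picture is of the moment at which its call begins. There is no depth.
- ctrl.finish_job(): hands the job in; it is judged then, once.
Trained networks look in a picture, given as the dict that the camera call returned (one of the last four; its "shot" number tells which), for a name from the list of things; names that differ only in an ending like _2 or _b are one class to them, and where a whole thing is asked for, a point or a joint stands for the part that bears it (a point fixed in the world has none). Each returns a list of dicts, best first, with "score" (0 to 1); they miss things now and then, are a little off and sometimes report something else, mostly with a low value. They report only what shows in the picture. A call takes as long as a camera call. They do not tell look-alikes from the thing itself.
- ctrl.recognise(picture, thing): "centre" ([column, row] in pixels, amid what is visible of it).
The state is a dict: "clock": time; "qpos": joint angles; "qd": joint speeds; "tau": joint torques, N m; "eef_pos": TCP position; "tool_rot": TCP orientation; "force": force on the tool from outside, world axes, zero at the start; "torque": the same for the moment, N m; "width": finger opening in mm; "gripper_force": force on a finger pad.
Only numpy, scipy, OpenCV 4.12 (cv2) and the standard library are available. Lean on these libraries where they do the work, as an engineer would, in place of code of your own. Each camera call takes 0.05 s, during which the arm holds its last target. There are 200 camera calls.

## Working session

There is one attempt and no reset: what is moved stays moved. The work goes in short steps, Python scripts to look and compute and a tool call to move; the robot and the scene stay as the last step left them, time stands still between calls to the robot, and variables do not carry over. Pictures are saved under pics/ and viewed, at most 12 in all, crops included, and the job is handed in when it is done.

Besides the shell and the picture viewer there is one more tool, called after ">>>" in YAML: its name, and indented under it one key for each argument. step_arm: Moves the arm, as the interface text tells. Shift numbers are shares of 150 mm and turn numbers shares of 45 degrees, none past 1 either way. Its arguments: {"type":"object","properties":{"series":{"type":"array","items":{"type":"array","items":{"type":"array","items":{"type":"number","minimum":-1,"maximum":1}}}}},"required":["series"]}

```bash
mkdir -p pics
cat > h.py <<'E'
import numpy as np, cv2
from cell import ctrl
def save(p,n): cv2.imwrite(f'pics/{n}.png',p['img'][:,:,::-1])
def proj(p,X):
    c=np.array(p['R'])@np.array(X,float)+np.array(p['t']); return [p['fx']*c[0]/c[2]+p['cx'],p['fy']*c[1]/c[2]+p['cy']]
def atz(p,uv,z):
    R=np.array(p['R']);t=np.array(p['t']);d=R.T@np.array([(uv[0]-p['cx'])/p['fx'],(uv[1]-p['cy'])/p['fy'],1]);o=-R.T@t
    return o+d*(z-o[2])/d[2]
E
python3 - <<'E'
from h import *
a=ctrl.get_image('scene');b=ctrl.get_image('top')
cv2.imwrite('pics/a.png',np.vstack([a['img']])[:,:,::-1]);save(b,'b')
np.set_printoptions(precision=1,suppress=True)
for n,z in [('stand',6),('mouth',145),('post',170),('post_top',280),('rack',213),('pad',75),('teacup',40),('jug',60),('squeezer',30),('strainer',30),('jar',100)]:
    for nm,p in(('s',a),('t',b)):
        for r in ctrl.recognise(p,n)[:3]: print(n,nm,np.array(r['centre']),round(r['score'],2),atz(p,r['centre'],z))
print(ctrl.read_state()['tool_rot'])
E
```

```text
stand s [304.6 248.4] 0.93 [495.5  -7.8   6. ]
stand t [226.6 193.9] 0.79 [511.7 -19.9   6. ]
stand t [334.3 159.3] 0.49 [ 638.7 -405.8    6. ]
stand t [193.1 180.1] 0.17 [560.6 100.5   6. ]
mouth s [302.4 246.4] 0.96 [618.6  -4.  145. ]
mouth t [222.1 194. ] 0.93 [499.1 -15.1 145. ]
post s [344.3 204.5] 0.79 [490.2  72.9 170. ]
post s [237.9 176.9] 0.7 [ 441.4 -199.2  170. ]
post s [412.1 195.2] 0.61 [419.5 227.3 170. ]
post t [294.8 270. ] 0.87 [ 262.2 -244.7  170. ]
post t [136.  279.9] 0.81 [229.4 245.4 170. ]
post t [193.9 170.6] 0.79 [570.4  72.5 170. ]
post_top s [342.1 209. ] 0.97 [636.9  62.6 280. ]
post_top s [415.3 194.4] 0.88 [563.2 194.4 280. ]
post_top s [239.4 176.7] 0.82 [ 583.1 -147.6  280. ]
post_top t [192.2 171.1] 0.85 [552.5  60.  280. ]
post_top t [135.5 280.1] 0.77 [244.  213.5 280. ]
post_top t [293.5 270.2] 0.68 [ 273.7 -228.9  280. ]
rack s [341.7 270.6] 0.94 [721.9  75.7 213. ]
rack t [191.3 179.8] 0.84 [535.8  73.1 213. ]
pad s [278.5 222.4] 0.58 [485.4 -81.5  75. ]
pad s [308.5 201.3] 0.18 [383.9 -17.6  75. ]
pad t [221.4 196.5] 0.62 [496.7  -7.2  75. ]
pad t [243.9 201.4] 0.49 [480.5 -83.5  75. ]
teacup t [208.4 129.6] 0.75 [735.7  44.2  40. ]
teacup t [191.1 169.5] 0.28 [593.6 102.7  40. ]
jug s [251.6 270.3] 0.93 [ 639.6 -112.8   60. ]
jug t [253.2 155.7] 0.93 [ 639.9 -114.1   60. ]
squeezer s [309.1 201.6] 0.67 [331.  -19.7  30. ]
squeezer t [218.2 237.9] 0.65 [355.8   6.1  30. ]
strainer s [141.9 254.8] 0.88 [ 633.5 -402.4   30. ]
strainer s [247.1 269.5] 0.7 [ 616.6 -130.9   30. ]
strainer s [345.4 208.5] 0.53 [338.1  86.1  30. ]
strainer t [336.2 158.6] 0.58 [ 636.9 -407.4   30. ]
jar s [165.5 207.1] 0.77 [ 522.1 -377.6  100. ]
jar t [338.7 203.3] 0.98 [ 474.2 -398.6  100. ]
jar t [217.2 239. ] 0.63 [354.2   3.  100. ]
[ 3.1 -0.   2.7]
```

View pics/a.png

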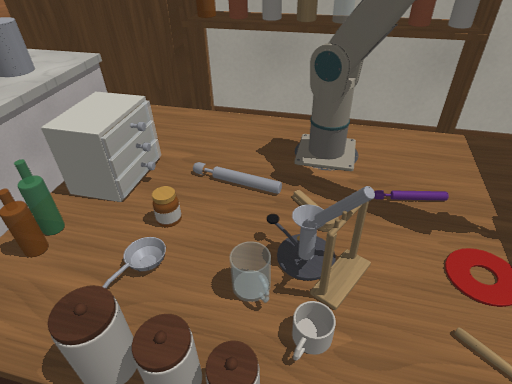

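View pics/b.png

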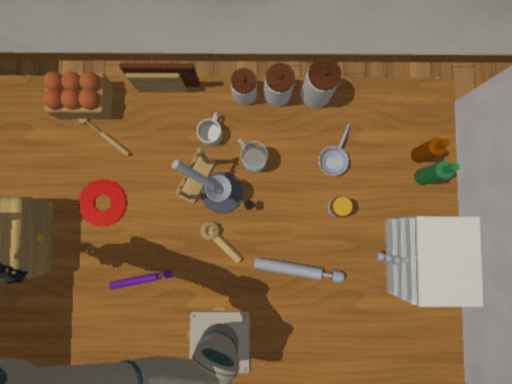

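Candidates for the post: the purple rod (top 140,280), the big grey rod lying on the counter (top 295,270), and the grey one leaning on the rack (top tip 178,163; foot near 215,188). I choose the leaning one: not purple, and the smaller grey. I'll check it close up.

Run:
```python
from h import *
a=ctrl.get_image('scene');b=ctrl.get_image('top')
A=cv2.resize(a['img'][170:320,225:395],None,fx=3.5,fy=3.5,interpolation=cv2.INTER_CUBIC)
B=cv2.resize(b['img'][110:270,160:290],None,fx=3.75,fy=3.75,interpolation=cv2.INTER_CUBIC)
cv2.imwrite('pics/c.png',A[:,:,::-1]);cv2.imwrite('pics/d.png',B[:,:,::-1])
```

```text
(no output)
```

View pics/c.png

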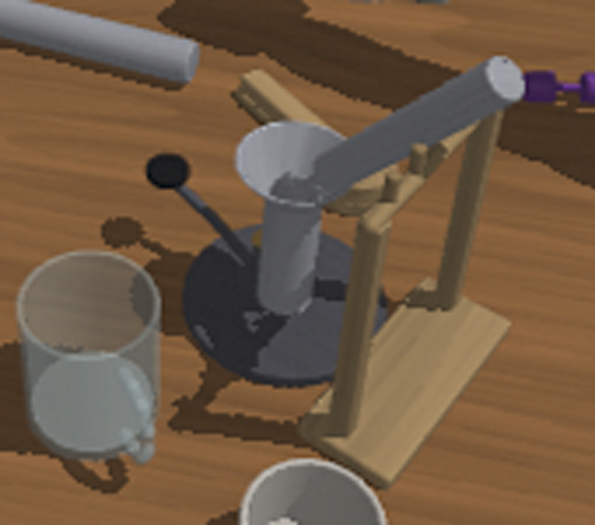

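View pics/d.png

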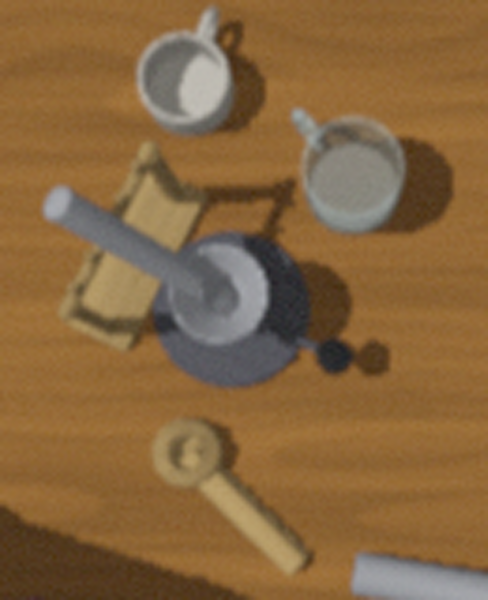

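The close crops show the leaning steel post, its foot in the flared mouth. Scene pixels: mouth (309,216), top end (369,193), pad (273,219). Top pixels: mouth (218,188), top end (176,164), pad (249,205), base (222,193).

Run:
```python
from h import *
np.set_printoptions(precision=1,suppress=True)
a=ctrl.get_image('scene');b=ctrl.get_image('top')
for n,s,t,z in [('mouth',(308.7,216.3),(218.4,187.9),145),('top',(369.3,192.9),(175.7,164.1),280),('pad',(273,218.6),(249.3,204.9),75),('base',(306.4,256.6),(221.6,192.7),12)]:
    print(n,atz(a,s,z),atz(b,t,z))
    M=[];v=[]
    for p,uv in((a,s),(b,t)):
        R=np.array(p['R']);tt=np.array(p['t'])
        for k,f,c,u in((0,p['fx'],p['cx'],uv[0]),(1,p['fy'],p['cy'],uv[1])):
            r=(u-c)/f; M.append(R[k]-r*R[2]); v.append(r*tt[2]-tt[k])
    print('tri',np.linalg.lstsq(np.array(M),np.array(v),rcond=None)[0])
s=ctrl.read_state();print(s['clock'],s['eef_pos'],s['tool_rot'],s['width'])
```

```text
mouth [521.6  -3.7 145. ] [518.6  -3.1 145. ]
tri [518.9  -3.3 142.7]
top [578.1 110.1 280. ] [572.4 107.6 280. ]
tri [573.1 109.6 276. ]
pad [474.6 -98.4  75. ] [ 468.7 -101.8   75. ]
tri [ 468.8 -100.7   69.3]
base [527.7   1.   12. ] [515.4  -2.5  12. ]
tri [516.4  -0.5  -1. ]
1.4 [286.1 583.7 231.3] [-3.1 -0.   2.7] 85.68011616445985
```

>>> step_arm:
  series:
    - [[0,0,0.186,0,0,-0.07,0],[0,0,0.186,0,0,-0.07,0],[0,0,0.186,0,0,-0.07,0],[0,0,0.186,0,0,-0.07,0],[0,0,0.186,0,0,-0.07,0],[0,0,0.186,0,0,-0.07,0],[0,0,0.186,0,0,-0.07,0],[0,0,0.186,0,0,-0.07,0],[0,0,0.186,0,0,-0.07,0],[0,0,0.186,0,0,-0.07,0],[0,0,0.186,0,0,-0.07,0],[0,0,0,0,0,0,0]]

```text
clock: 2.6
eef_pos: [286.5, 584.4, 348.2]
tool_rot: [3.141, -0.003, 1.079]
force: [0.3, 0.2, 0.5]
width: 85.0
gripper_force: 0.0
```

```bash
cat >> h.py <<'E'
from scipy.spatial.transform import Rotation as Ro
U=np.array([.447,.894,0]);V=np.array([.894,-.447,0])
def goal(tilt):
    t=np.radians(tilt); z=-np.sin(t)*U-np.cos(t)*np.array([0,0,1.]); return Ro.from_matrix(np.c_[np.cross(V,z),V,z])
def go(P,tilt):
    s=ctrl.read_state();R=Ro.from_euler('xyz',s['tool_rot']);D=np.array(P)-s['eef_pos']
    print('clock',s['clock'],'pos',np.round(s['eef_pos'],1),'F',np.round(s['force'],1),'w',round(s['width'],1),'q',np.round(s['qpos'],2))
    print('turn',np.round((R.inv()*goal(tilt)).as_rotvec()/np.radians(45),3),'shift now',np.round(R.inv().apply(D)/150,3),'after turn',np.round(goal(tilt).inv().apply(D)/150,3))
E
python3 -c "
from h import *
go([593,147,345],0);go([593,147,345],37)"
```

```text
clock 2.6 pos [286.5 584.4 348.2] F [0.3 0.2 0.5] w 85.0 q [-1.43  0.57  0.49  1.36 -0.27  1.27 -1.42]
turn [ 0.    -0.004 -0.036] shift now [-1.604  3.179  0.018] after turn [-1.694  3.132  0.021]
clock 2.6 pos [286.5 584.4 348.2] F [0.3 0.2 0.5] w 85.0 q [-1.43  0.57  0.49  1.36 -0.27  1.27 -1.42]
turn [-0.011 -0.825 -0.035] shift now [-1.604  3.179  0.018] after turn [-1.34   3.132  1.036]
```

>>> step_arm:
  series:
    - [[0,0,0,-0.134,0.265,0,0],[0,0,0,-0.134,0.265,0,0],[0,0,0,-0.134,0.265,0,0],[0,0,0,-0.134,0.265,0,0],[0,0,0,-0.134,0.265,0,0],[0,0,0,-0.134,0.265,0,0],[0,0,0,-0.134,0.265,0,0],[0,0,0,-0.134,0.265,0,0],[0,0,0,-0.134,0.265,0,0],[0,0,0,-0.134,0.265,0,0],[0,0,0,-0.134,0.265,0,0],[0,0,0,-0.134,0.265,0,0]]

```text
clock: 3.8
eef_pos: [593.1, 144.3, 346.3]
tool_rot: [-3.141, 0.0, 1.083]
force: [1.3, 0.3, -1.2]
width: 85.3
gripper_force: 0.0
```

>>> step_arm:
  series:
    - [[0,-0.165,-0.007,0,0,0,0],[0,-0.165,-0.007,0,0,0,0],[0,-0.165,-0.007,0,0,0,0],[0,-0.165,-0.007,0,0,0,0],[0,-0.165,-0.007,0,0,0,0],[0,0,0,0,0,0,0],[0,0,0,0,0,0,0]]

```text
clock: 4.5
eef_pos: [592.6, 145.7, 345.4]
tool_rot: [-3.128, 0.648, 1.114]
force: [0.6, -0.5, 0.4]
width: 85.7
gripper_force: 0.0
```

```bash
python3 -c "
from h import *
np.set_printoptions(precision=1,suppress=True)
go([593,147,335],37)
w=ctrl.get_image('wrist');save(w,'w1');T=np.array([574,110,279.])
print(proj(w,T),[(r['centre'],r['score']) for r in ctrl.recognise(w,'post_top')])
for p in [(495,92,75)]:pass
"
```

```text
clock 4.5 pos [592.6 145.7 345.4] F [ 0.6 -0.5  0.4] w 85.7 q [-0.7  0.9  0.6  1.1  0.   1.8 -0.7]
turn [-0.  0.  0.] shift now [ 0.  -0.   0.1] after turn [ 0.  -0.   0.1]
[np.float64(252.50540969664348), np.float64(194.13824708352277)] [([256.4, 188.4], 0.74), ([27.7, 82.5], 0.71), ([207.3, 216.9], 0.57)]
```

View pics/w1.png

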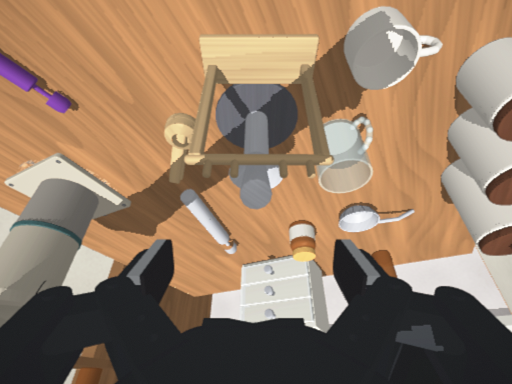

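The wrist view shows the post's top end at (256,193), between the fingers' centre line and close to the prediction (252.5,194). I'll advance along the post axis.

>>> step_arm:
  series:
    - [[0,0,0,0.017,0.007,0.13,0],[0,0,0,0.017,0.007,0.13,0],[0,0,0,0.017,0.007,0.13,0],[0,0,0,0,0,0.13,0],[0,0,0,0,0,0,0]]

```text
clock: 5.1
eef_pos: [574.9, 105.3, 280.8]
tool_rot: [-3.129, 0.647, 1.108]
force: [-0.5, -1.0, 0.4]
width: 85.5
gripper_force: 0.0
```

```bash
python3 -c "
from h import *
go([566,87,247],37)
w=ctrl.get_image('wrist');save(w,'w2')
print(proj(w,[576.5,108.6,279.]),[(r['centre'],r['score']) for r in ctrl.recognise(w,'post_top')])
"
```

```text
clock 5.1 pos [574.9 105.3 280.8] F [-0.5 -1.   0.4] w 85.5 q [-0.74  0.85  0.63  1.28  0.03  1.55 -0.67]
turn [-0.015  0.002  0.001] shift now [0.028 0.004 0.262] after turn [0.027 0.001 0.262]
[np.float64(252.07714624355168), np.float64(236.7558029552097)] [([252.5, 223.9], 0.92), ([19.4, 99.4], 0.86), ([198.0, 228.2], 0.77), ([365.2, 162.3], 0.59)]
```

View pics/w2.png

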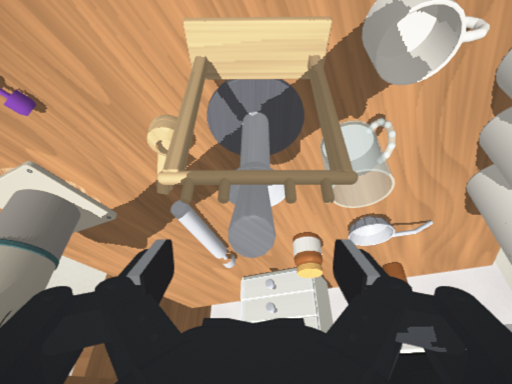

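The post's top end shows at (252,237), matching the prediction. I'll advance the rest and grip.

>>> step_arm:
  series:
    - [[0,0,0,0.014,0.001,0.1,0],[0,0,0,0.013,0,0.1,0],[0,0,0,0,0,0.06,0],[0,0,0,0,0,0,0.3],[0,0,0,0,0,0,0.5],[0,0,0,0,0,0,0.8],[0,0,0,0,0,0,0.8],[0,0,0,0,0,0,0.8],[0,0,0,0,0,0,0.8],[0,0,0,0,0,0,0.8]]

```text
clock: 6.2
eef_pos: [567.8, 90.2, 246.9]
tool_rot: [-3.132, 0.647, 1.111]
force: [0.9, 2.1, 3.4]
width: 26.8
gripper_force: 58.8
```

```bash
python3 -c "
from h import *
go([566,87,247],37)
"
```

```text
clock 6.2 pos [567.8  90.2 246.9] F [0.9 2.1 3.4] w 26.8 q [-0.74  0.87  0.62  1.36  0.03  1.46 -0.67]
turn [-0.009  0.002  0.004] shift now [-0.02  -0.001  0.014] after turn [-0.02  -0.001  0.014]
```

>>> step_arm:
  series:
    - [[0,0,0,0,0,-0.04,0.8],[0,0.082,0,-0.077,0,0.0025,0.8],[0,0.082,0,-0.077,0,0.0025,0.8],[0,0.082,0,-0.077,0,0.0025,0.8],[0,0.082,0,-0.077,0,0.0025,0.8],[0,0.082,0,-0.077,0,0.0025,0.8],[0,0,0,0,0,0,0.8]]

```text
clock: 6.9
eef_pos: [545.4, 44.2, 280.1]
tool_rot: [-3.134, 0.324, 1.101]
force: [0.7, -1.1, -1.6]
width: 26.6
gripper_force: 59.6
```

```bash
python3 -c "
from h import *
go([518,-3,290],0)
"
```

```text
clock 6.9 pos [545.4  44.2 280.1] F [ 0.7 -1.1 -1.6] w 26.6 q [-0.63  0.61  0.59  1.59 -0.06  1.21 -0.54]
turn [-0.011  0.413 -0.01 ] shift now [-0.365 -0.02   0.053] after turn [-0.363 -0.023 -0.066]
```

>>> step_arm:
  series:
    - [[-0.002,0.083,-0.002,-0.074,-0.004,0.0025,0.8],[-0.002,0.083,-0.002,-0.074,-0.004,0.0025,0.8],[-0.002,0.083,-0.002,-0.074,-0.004,0.0025,0.8],[-0.002,0.083,-0.002,-0.074,-0.004,0.0025,0.8],[-0.002,0.083,-0.002,-0.074,-0.004,0.0025,0.8],[0,0,0,0,0,0,0.8],[0,0,0,0,0,0,0.8]]

```text
clock: 7.6
eef_pos: [519.4, 0.8, 286.6]
tool_rot: [-3.138, 0.001, 1.114]
force: [0.9, -0.8, -2.4]
width: 26.9
gripper_force: 59.8
```

```bash
python3 -c "
from h import *
go([518,-3,290],0)
a=ctrl.get_image('scene');b=ctrl.get_image('top')
A=cv2.resize(a['img'][130:300,215:395],None,fx=3,fy=3,interpolation=cv2.INTER_CUBIC)
cv2.imwrite('pics/e.png',A[:,:,::-1])
"
```

```text
clock 7.6 pos [519.4   0.8 286.6] F [ 0.9 -0.8 -2.4] w 26.9 q [-0.41  0.42  0.51  1.81 -0.24  0.98 -0.26]
turn [-0.004  0.002  0.009] shift now [-0.027  0.002 -0.023] after turn [-0.027  0.003 -0.023]
```

View pics/e.png

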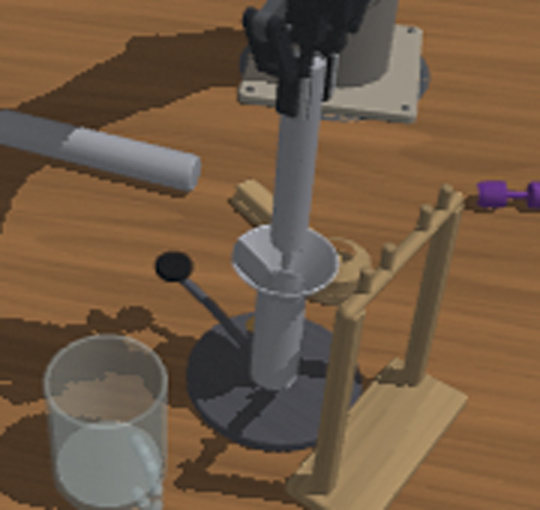

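The post is upright in the gripper and centred over the mouth (crop ~(288,255)). I'll lower it towards the catch.

>>> step_arm:
  series:
    - [[0,0,0,-0.02,0,0,0.8],[0,0,0,0,0,0.05,0.8],[0,0,0,0,0,0.05,0.8],[0,0,0,0,0,0.05,0.8],[0,0,0,0,0,0.05,0.8],[0,0,0,0,0,0,0.8]]

```text
clock: 8.3
eef_pos: [518.0, -2.4, 255.9]
tool_rot: [-3.139, 0.0, 1.113]
force: [2.8, 0.8, -3.8]
width: 26.4
gripper_force: 59.8
```

>>> step_arm:
  series:
    - [[0,0,0,0,0,0.04,0.8],[0,0,0,0,0,0.03,0.8],[0,0,0,0,0,0,0.8]]

```text
clock: 8.6
eef_pos: [518.0, -2.6, 246.1]
tool_rot: [-3.14, -0.0, 1.113]
force: [3.7, 0.5, -3.9]
width: 26.6
gripper_force: 59.8
```

Open, wait, then retreat straight up.

>>> step_arm:
  series:
    - [[0,0,0,0,0,0,0.3],[0,0,0,0,0,0,0],[0,0,0,0,0,0,0],[0,0,0,0,0,0,0],[0,0,0,0,0,0,0],[0,0,0,0,0,0,0],[0,0,0,0,0,-0.2,0],[0,0,0,0,0,-0.3,0],[0,0,0,0,0,-0.3,0],[0,0,0,0,0,0,0],[0,0,0,0,0,0,0]]

```text
clock: 9.7
eef_pos: [518.3, -2.7, 367.4]
tool_rot: [-3.141, -0.001, 1.114]
force: [-1.0, 0.3, -1.0]
width: 85.3
gripper_force: 0.0
```

```bash
python3 -c "
from h import *
np.set_printoptions(precision=1,suppress=True)
go([468.6,-101,180],0)
a=ctrl.get_image('scene');b=ctrl.get_image('top')
A=cv2.resize(a['img'][130:310,215:395],None,fx=3,fy=3,interpolation=cv2.INTER_CUBIC)
B=cv2.resize(b['img'][120:270,170:290],None,fx=3.6,fy=3.6,interpolation=cv2.INTER_CUBIC)
cv2.imwrite('pics/f.png',np.hstack([A,cv2.resize(B,(260,540))[:,:]])[:,:,::-1])
for z in(236,280):print(z,proj(a,[518,-3,z]))
for p in (a,b):print([(r['centre'],round(r['score'],2),atz(p,r['centre'],75)) for r in ctrl.recognise(p,'pad')],proj(p,[468.6,-101,75]))
print([(r['centre'],round(r['score'],2)) for r in ctrl.recognise(a,'post_top')])
"
```

```text
clock 9.7 pos [518.3  -2.7 367.4] F [-1.   0.3 -1. ] w 85.3 q [-0.4  0.3  0.5  1.7 -0.2  1.2 -0.3]
turn [-0. -0.  0.] shift now [-0.7 -0.   1.2] after turn [-0.7 -0.   1.2]
236 [np.float64(312.26797434093123), np.float64(184.52533369533666)]
280 [np.float64(313.9252736464174), np.float64(167.9544164280944)]
[([280.1, 226.2], 0.71, array([498.2, -74.7,  75. ]))] [np.float64(272.5066608598272), np.float64(216.9211721480674)]
[] [np.float64(249.0591997026886), np.float64(204.93172317678207)]
[([241.3, 177.6], 0.88), ([318.6, 201.0], 0.73), ([417.2, 198.0], 0.58)]
```

View pics/f.png

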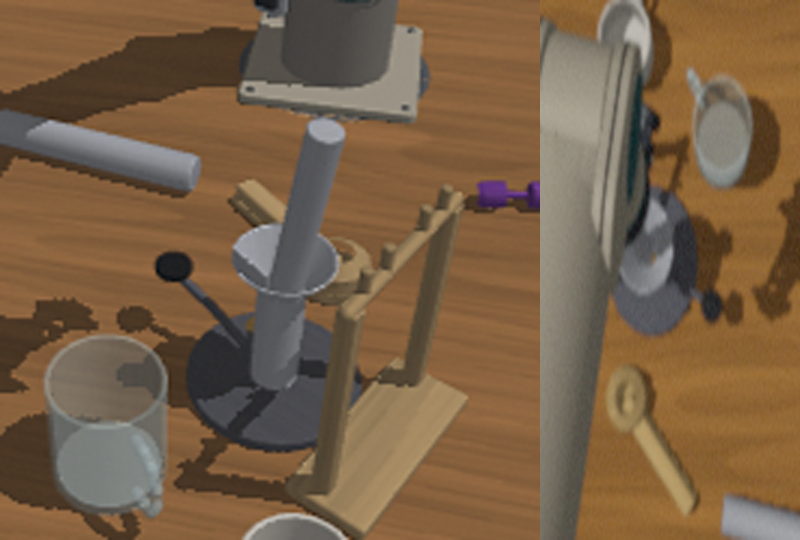

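```bash
python3 -c "
from h import *
from scipy.optimize import least_squares
a=ctrl.get_image('scene')
print(proj(a,[518.5,-3,145]), 'mouth seen ~(310.8? crop 285,259)->',215+285/3,130+259/3)
for fz in(60,75,90,105):
  f=lambda q:np.array(proj(a,[518+q[0],-3+q[1],fz+np.sqrt(220**2-q[0]**2-q[1]**2)]))-[323.7,174.3]
  r=least_squares(f,[20,20]);d=r.x;print(fz,d,np.arcsin(np.hypot(*d)/220),'U',d@U[:2],'V',d@V[:2])
"
```

```text
[np.float64(309.1579825033768), np.float64(215.47781886278818)] mouth seen ~(310.8? crop 285,259)-> 310.0 216.33333333333331
60 [15.95432472 22.23539859] 0.12471859178375214 U 27.010029485942244 V 4.323943126841294
75 [34.11894455 22.8028981 ] 0.18763302384610814 U 35.63695911663575 V 20.30944097272486
90 [50.63477638 23.31888614] 0.2561854175652835 U 43.48082925259215 V 34.84394798071333
105 [65.82992522 23.79361337] 0.32380125780195423 U 50.697466925689106 V 48.21620797608783
```

The post top is at scene (324,174): it rests on the catch, leaning within the bore's play (~0.12-0.15 rad), which is close to the limit. I'll hold it upright for a moment to secure step 1.

```bash
python3 -c "
from h import *
go([532,16,249],7)
"
```

```text
clock 10.0 pos [517.5  -2.7 365.4] F [-0.6  0.5 -0.5] w 85.1 q [-0.43  0.34  0.54  1.69 -0.19  1.17 -0.3 ]
turn [-0.005 -0.154  0.008] shift now [0.155 0.035 0.776] after turn [0.248 0.031 0.752]
```

>>> step_arm:
  series:
    - [[0,-0.155,0,0,0,0,0],[0,0,0,0.124,0.015,0,0],[0,0,0,0.124,0.015,0,0],[0,0,0,0,0,0.2,0],[0,0,0,0,0,0.2,0],[0,0,0,0,0,0.2,0],[0,0,0,0,0,0.15,0],[0,0,0,0,0,0,0.4],[0,0,0,0,0,0,0.8],[0,0,0,0,0,0,0.8],[0,0,0,0,0,0,0.8],[0,0,0,0,0,0,0.8]]

```text
clock: 11.2
eef_pos: [533.0, 16.6, 251.7]
tool_rot: [-3.141, 0.12, 1.114]
force: [-0.7, 0.5, 5.3]
width: 26.3
gripper_force: 58.7
```

```bash
python3 -c "
from h import *
go([518,-3,249],0)
"
```

```text
clock 11.2 pos [533.   16.6 251.7] F [-0.7  0.5  5.3] w 26.3 q [-0.48  0.51  0.51  1.78 -0.17  0.97 -0.38]
turn [0.    0.152 0.008] shift now [-0.158 -0.032  0.037] after turn [-0.162 -0.031  0.018]
```

>>> step_arm:
  series:
    - [[0,0.05,0,-0.045,-0.005,0.002,0.8],[0,0.05,0,-0.045,-0.005,0.001,0.8],[0,0.052,0,-0.045,-0.005,0,0.8],[0,0,0,0,0,0,0.8],[0,0,0,0,0,0,0.8],[0,0,0,0,0,0,0.8],[0,0,0,0,0,0,0.8],[0,0,0,0,0,0,0.8]]

```text
clock: 12.0
eef_pos: [523.0, -1.1, 253.6]
tool_rot: [3.14, -0.0, 1.113]
force: [-0.9, -0.4, 9.0]
width: 26.2
gripper_force: 59.3
```

```bash
python3 -c "
from h import *
go([518,-3,249],0)
a=ctrl.get_image('scene')
A=cv2.resize(a['img'][130:310,215:395],None,fx=3,fy=3,interpolation=cv2.INTER_CUBIC)
cv2.imwrite('pics/g.png',A[:,:,::-1])
"
```

```text
clock 12.0 pos [523.   -1.1 253.6] F [-0.9 -0.4  9. ] w 26.2 q [-0.37  0.45  0.46  1.85 -0.25  0.89 -0.25]
turn [ 0.003 -0.     0.008] shift now [-0.026 -0.024  0.031] after turn [-0.026 -0.024  0.031]
```

View pics/g.png

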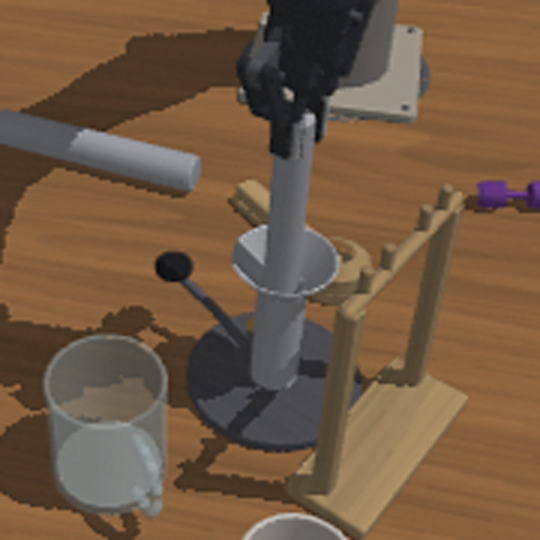

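The post is held upright and presses on the catch (9 N), so step 1 should be met. I'll release, rise, move over the pad and shut the fingers.

>>> step_arm:
  series:
    - [[0,0,0,0,0,0,0.3],[0,0,0,0,0,0,0],[0,0,0,0,0,0,0],[0,0,0,0,0,0,0],[0,0,0,0,0,-0.2,0],[0,0,0,0,0,-0.3,0],[0,0,0,0,0,-0.2,0.5],[0,0,0,-0.25,-0.01,0,1],[0,0,0,-0.25,-0.01,0,1],[0,0,0,-0.25,0,0,1],[0,0,0,0,0,0,1],[0,0,0,0,0,0,1]]

```text
clock: 13.25
eef_pos: [468.9, -100.8, 356.9]
tool_rot: [-3.139, 0.002, 1.111]
force: [1.0, 1.0, -0.1]
width: 0.4
gripper_force: 0.0
```

```bash
python3 -c "
from h import *
go([468.8,-101.3,95],0)
a=ctrl.get_image('scene')
print([(r['centre'],round(r['score'],2)) for r in ctrl.recognise(a,'post_top')])
print([(r['centre'],round(r['score'],2)) for r in ctrl.recognise(a,'post')])
w=ctrl.get_image('wrist');print([(r['centre'],round(r['score'],2),atz(w,r['centre'],75)) for r in ctrl.recognise(w,'pad')],proj(w,[468.8,-101.3,75]))
"
```

```text
clock 13.25 pos [ 468.9 -100.8  356.9] F [ 1.   1.  -0.1] w 0.4 q [-0.26  0.28  0.55  1.8  -0.16  1.11 -0.12]
turn [-0.003  0.002  0.005] shift now [-0.     0.005  1.746] after turn [-3.000e-03  1.000e-03  1.746e+00]
[([416.1, 197.1], 0.84), ([242.3, 178.5], 0.76), ([318.9, 199.1], 0.74)]
[([317.4, 197.9], 0.95), ([240.7, 175.0], 0.9), ([413.0, 196.4], 0.86)]
[([256.4, 159.4], 0.62, array([478.40904755, -93.64338088,  75.        ]))] [np.float64(253.07494618346817), np.float64(166.36585566459343)]
```

>>> step_arm:
  series:
    - [[0,0,0,0,0,0.3,1],[0,0,0,0,0,0.3,1],[0,0,0,0,0,0.3,1],[0,0,0,0,0,0.3,1],[0,0,0,0,0,0.3,1],[0,0,0,0,0,0.15,1],[0,0,0,0,0,0.1,1],[0,0,0,0,0,0,1]]

```text
clock: 14.3
eef_pos: [467.3, -99.7, 92.2]
tool_rot: [-3.135, 0.003, 1.115]
force: [0.5, 0.2, -0.3]
width: 0.2
gripper_force: 0.0
```

```bash
python3 -c "
from h import *
go([468.8,-101.3,60],0)
w=ctrl.get_image('wrist');save(w,'w3')
"
```

```text
clock 14.3 pos [467.3 -99.7  92.2] F [ 0.5  0.2 -0.3] w 0.2 q [-0.07  0.64  0.32  2.11 -0.44  0.46  0.14]
turn [-0.008  0.004  0.009] shift now [-0.004  0.015  0.215] after turn [-0.005  0.014  0.215]
```

View pics/w3.png

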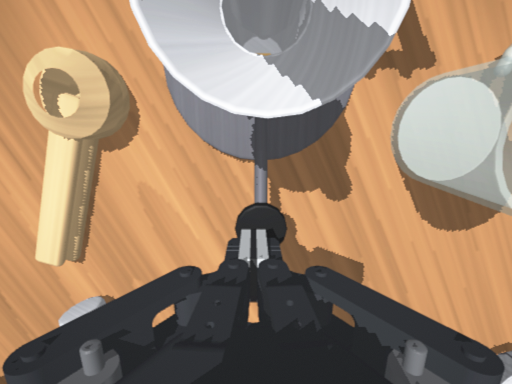

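The wrist view shows the pad disc centred at (261,222), with the shut fingertips just short of it at (255,235). I'll compare it with the projection.

```bash
python3 -c "
from h import *
w=ctrl.get_image('wrist');s=ctrl.read_state()['eef_pos']
print(proj(w,[468.8,-101.3,75]),proj(w,s),atz(w,(261,222),75))
"
```

```text
[np.float64(254.06399406973392), np.float64(231.2323978830749)] [np.float64(253.28470427351743), np.float64(243.20936390045142)] [475.62023038 -97.51063122  75.        ]
```

>>> step_arm:
  series:
    - [[0,0,0,0.027,0.027,0.05,1],[0,0,0,0,0,0.05,1],[0,0,0,0,0,0.05,1],[0,0,0,0,0,0.05,1],[0,0,0,0,0,0,1]]

```text
clock: 14.9
eef_pos: [473.6, -99.9, 63.8]
tool_rot: [-3.14, 0.003, 1.112]
force: [-0.4, -2.4, 3.4]
width: -0.1
gripper_force: 1.9
```

Contact with the pad, about 3 N. Continuing down.

>>> step_arm:
  series:
    - [[0,0,0,0,0,0.04,1],[0,0,0,0,0,0.04,1],[0,0,0,0,0,0.04,1],[0,0,0,0,0,0.02,1],[0,0,0,0,0,0,1],[0,0,0,0,0,0,1],[0,0,0,0,0,0,1]]

```text
clock: 15.6
eef_pos: [473.7, -99.0, 43.3]
tool_rot: [-3.14, 0.002, 1.113]
force: [-1.4, -2.9, 5.1]
width: -0.1
gripper_force: 2.4
```

```bash
python3 -c "
from h import *
go([473,-98,42],0)
a=ctrl.get_image('scene');w=ctrl.get_image('wrist')
A=cv2.resize(a['img'][130:310,215:395],(540,540),interpolation=cv2.INTER_CUBIC)
cv2.imwrite('pics/i.png',np.hstack([A,w['img'][:,130:390]][:1])[:,:,::-1])
print(proj(a,[518,-3,236]),proj(a,[518,-3,280]))
"
```

```text
clock 15.6 pos [473.7 -99.   43.3] F [-1.4 -2.9  5.1] w -0.1 q [-0.01  0.74  0.24  2.12 -0.49  0.34  0.18]
turn [-0.002  0.003  0.008] shift now [ 0.004 -0.007  0.009] after turn [ 0.004 -0.007  0.009]
[np.float64(312.26797434093123), np.float64(184.52533369533666)] [np.float64(313.9252736464174), np.float64(167.9544164280944)]
```

View pics/i.png

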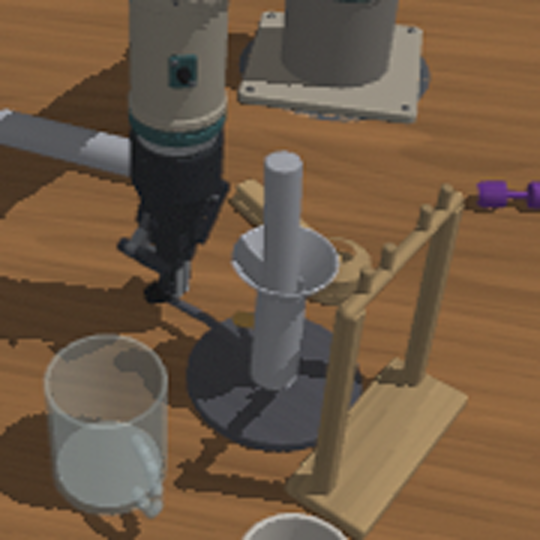

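The post's top is now at scene (309,183), where the lower stop predicts (312,184.5), so it has sunk. I'll release the pad straight up.

>>> step_arm:
  series:
    - [[0,0,0,0,0,-0.08,1],[0,0,0,0,0,-0.1,1],[0,0,0,0,0,-0.2,1],[0,0,0,0,0,-0.3,1],[0,0,0,0,0,-0.3,1],[0,0,0,0,0,-0.3,1],[0,0,0,0,0,-0.3,1],[0,0,0,0,0,0,1],[0,0,0,0,0,0,1],[0,0,0,0,0,0,1]]

```text
clock: 16.7
eef_pos: [473.3, -97.6, 279.5]
tool_rot: [-3.137, 0.002, 1.114]
force: [-0.0, -0.5, -0.5]
width: -0.2
gripper_force: 0.0
```

```bash
python3 -c "
from h import *
go([473,-98,42],0)
a=ctrl.get_image('scene');A=cv2.resize(a['img'][130:350,195:395],None,fx=2.7,fy=2.7,interpolation=cv2.INTER_CUBIC)
cv2.imwrite('pics/j.png',A[:,:,::-1])
for n in('pad','post','teacup','jug'):print(n,[(r['centre'],round(r['score'],2)) for r in ctrl.recognise(a,n)])
"
```

```text
clock 16.7 pos [473.3 -97.6 279.5] F [-0.  -0.5 -0.5] w -0.2 q [-0.25  0.37  0.54  1.91 -0.24  0.93 -0.05]
turn [-0.006  0.003  0.009] shift now [1.000e-03 7.000e-03 1.583e+00] after turn [-3.000e-03 -1.000e-03  1.583e+00]
pad [([278.7, 224.9], 0.77)]
post [([310.8, 200.7], 0.97), ([416.4, 193.9], 0.95), ([240.8, 176.1], 0.77)]
teacup [([311.1, 330.3], 0.97)]
jug [([248.8, 269.7], 0.58), ([143.2, 255.0], 0.53)]
```

View pics/j.png

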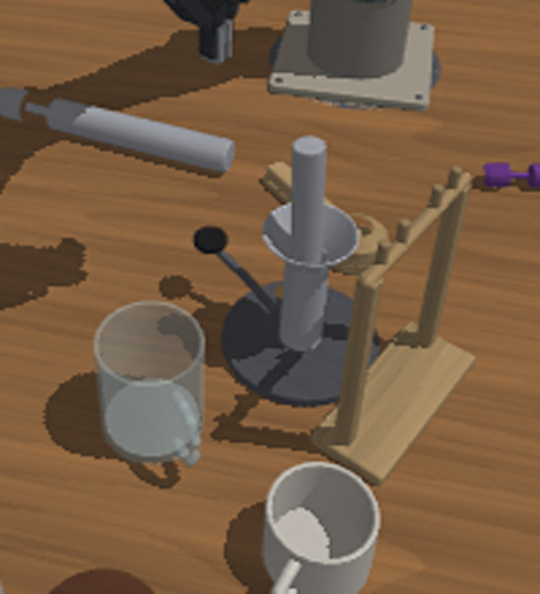

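The pad is back up at scene (273,219), its starting pixel. The post stands low and upright with its top at (309,184), and the cups have not moved.

```bash
python3 -c "
from cell import ctrl
print(ctrl.finish_job())"
```

```text
the job is handed in; nothing more can be done
None
```

The job is handed in, with no verdict shown: in the last picture the post stands upright at its lower stop, the pad is back up, and the teacup and measuring cup are in place (the squeezer, strainer and jar were not checked at the end).

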